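Start the clamp screw in its thread and run it home

TASK

One of the two steel clamping blocks on the engraver's bench has its wing screw standing high, its cross pin resting on top of the bush instead of in the thread. Without lifting it out, back that screw off (anticlockwise seen from above) until it drops into the thread start, then run it in clockwise until it is fully home, with its wing in line with the block's clamp bar, and let go. Leave the other block's screw, which is already home, as it is.

Things in the scene. Friction and masses are not known exactly. Their poses are not given: they have to be found in the camera images.
- clamp_screw: Loose steel wing screw, 220 g, standing high (sizes in mm). Origin on its axis, mid cross pin (pin d 7, 44 long); z up, x along wing and pin (half turns alike). Shank d 18, to 31.5 below origin; collar d 28, 17.5 to 22.5 above; wing 50 long, 10 thick, 22 to 58 above. Starts with origin 63.5 over bench, wing 0.2-0.65 rad anticlockwise of home. Drops if free; if gripped, lower it.
- clamp_block: Fixed dark steel block under it, 142 x 76 x 50 mm, round bush d 58 near one end. Origin on the bench below the bush's axis; z up; x from the bush along the clamp bar (18 wide, top 59.5 over bench) to a bolt head 89 away (top 66.5). Home: screw's x along this x, against a firm stop, screw origin 44.5 over bench, collar 2 mm over the rim.
- thread_start (a point): Centre of the bush mouth, at rim height, 60 mm over bench. Bore for the shank, crossed by a 15 mm wide slot for the pin (the thread start), 1.1 rad anticlockwise of the block's x, +-0.17. There the screw sinks 14 mm and a wall stops it anticlockwise; turned clockwise its pin runs under the rim and sinks 5 mm more to home. 5 mm nubs on the rim stop clockwise turning on top of it.
- other_screw: The same kind of wing screw, already home in the second block; it turns if pushed. Shape, origin and axes as the first; origin 44.5 mm over the bench. Leave it alone.
- other_block: The second, like clamping block, fixed; outside shape, origin and axes as the first. Either block may stand left or right.
Mind the look-alikes: they are no part of the job. What is meant by the clamp_screw is not blue or turquoise, and is the larger of those in its own colour.

How it is judged:
On the way:
1. the screw has been backed off and has dropped into the thread start (z of clamp_screw in the frame of clamp_block below 0.054 m and angle between the x axis of clamp_screw and the x axis of clamp_block, either way round above 0.75 rad), for 0.1 s.
At the end, for the whole second after the job is handed in: The screw that stood high is home in its own bush: sunk to within 3 mm of its lowest place, its wing within 0.2 rad of the line of the clamp bar, upright within 10 degrees, released and at rest; the other block's screw is still home, within 0.25 rad (z of clamp_screw in the frame of clamp_block below 0.0475 m and angle between the x axis of clamp_screw and the x axis of clamp_block, either way round below 0.2 rad and horizontal distance between clamp_screw and clamp_block below 0.01 m and angle between clamp_screw's own z axis and vertical below 0.17 rad and linear speed of clamp_screw below 0.02 m/s and angle between the x axis of other_screw and the x axis of other_block, either way round below 0.25 rad); the robot touches nothing.
It fails at once if the screw is lifted out: raised more than 15 mm above its resting place on the rim (z of clamp_screw in the frame of clamp_block above 0.0785 m).
It fails at once if the other block's screw is turned by more than 0.25 rad (angle between the x axis of other_screw and the x axis of other_block, either way round above 0.25 rad).
It also fails if it takes over 35 s, if anything falls off the work surface, if the arm or the gripper's body presses on something with over 40 N, if the wrist force passes 120 N, or if a joint passes its speed limit or range.

ROBOT

A 6-joint arm with a two-finger parallel gripper is mounted at the origin on the work surface. World frame = base frame: x ahead of the robot, y to its left, z up, the work surface at z = 0. Lengths are in m, angles in rad, forces in N, time in s.
With the tool pointing down it reaches from about 0.225 to 0.875 m from the base axis. Payload 3.4 kg.
Tool frame: the origin (TCP) lies on the mounting face of the last link; the fingertips stand 173 mm ahead of it and the grasp point (between the pads) lies 155 mm ahead of it; y points along the fingers, x is the direction in which the jaws open and shut, and the axes are right-handed (so a half turn about y gives the same grasp; the last joint's range is limited). The gripper opens to 85 mm and grips with 20 to 120 N. Pads are 22 mm wide; open, the fingers measure 114 mm over their backs; the gripper's body (76 mm by 85 mm) begins 54 mm behind the grasp point. The pads swing forward as they close: fully open they stand 13 mm farther back than shut.
Start: joints at [-1.458, 0.276, 1.505, -0, 1.361, -0.121], TCP at [0.133, -0.559, 0.405] pointing down, gripper open.
Joint ranges: [-2.89, 2.89], [-0.75, 2.08], [0.22, 2.7], [-1.18, 4.32], [0.11, 2.71], [-2.7, 2.7]. Speed limits (rad/s): [2.57, 2.57, 3.14, 3.14, 3.14, 3.14].

INTERFACE

Orientations are given as a unit quaternion [w, x, y, z].
In Python, from rig import manip, vision, ticket gives the robot as it stands.
- The arm moves only by the tool arm_command, never from a script. Its argument "increments" is one flat list of numbers, 7 for each row, row after row: the turn, a rotation vector about the tool's x, y, z in rad, then the shift along the tool's x, y, z in cm, then the closure, from 0 (fully open) to 1 (shut). In form: [wx, wy, wz, tx, ty, tz, hand, wx, wy, wz, tx, ty, tz, hand, ...]. A call has 1 to 8 rows; each row shifts and turns the commanded pose from where the row before left it, along the tool's axes as they then stand; what a row does not reach is not made up. A row lasts 1/8 s, in which the tool goes at most 62.5 mm and 10.7 degrees, less where a joint would pass 70% of its speed; a pose out of reach is approached as far as the arm can. A call is refused whole if a number of a shift passes 6.25 or a number of a turn 0.188, either way. A call with a gripper value outside its range is refused whole. The fingers move at their own pace and stop on an object; "grip_force" is the grip in N (left out, the last holds). Time passes only in rows, so rows that do not move let the fingers close. It gives the time, the measured TCP pose, the force and the opening at its end, in the units of the state.
- manip.get_state(): the state, without advancing time (a new reading comes with each control period).
- vision.get_image(name): name is "side" or "top" or "wrist"; returns the picture (420x560x3 uint8, red, green, blue); there is no depth.
- vision.camera_params(name): a dict with "vfov" (degrees; the focal length in pixels is half the picture's height over the tangent of half this angle, whatever the lens; pixels are square), "cx", "cy" (the principal point, pixels), "R" (3x3) and "t" (3): a world point X has camera coordinates R X + t. Camera axes: x right, y down, z forward; pixel columns grow to the right and rows downward; lengths in m; the calibration is good to about 2 mm. A picture is of the moment at which its call begins: read the wrist's pose just before it. camera_params takes no time and is no camera call; for the wrist camera it gives the pose at the moment of the call.
- ticket.sign_off(): hands the job in, once; it reports no verdict.
The state is a dict: "clock": time; "qpos": joint angles; "qd": joint speeds; "effort": joint torques, N m; "position": TCP position; "ee_rot": TCP orientation; "contact_force": force on the tool from outside, world axes, zero at the start; "moment": the same for the moment, N m; "width": finger opening in m.
Only numpy, scipy, OpenCV 4.12 (cv2) and the standard library are available. Lean on these libraries where they do the work, as an engineer would, in place of code of your own. Each camera call takes 0.05 s, during which the arm holds its last target.

## Working session

There is one attempt and no reset: what is moved stays moved. The work goes in short steps, Python scripts to look and compute and a tool call to move; the robot and the scene stay as the last step left them, time stands still between calls to the robot, and variables do not carry over. Pictures are saved under pics/ and viewed, and the job is handed in when it is done.

Besides the shell and the picture viewer there is one more tool, called after "Emit:" as name(argument=value, ...) on one line, values as JSON. arm_command: Moves the arm, as the interface text tells. Its arguments: {"type":"object","properties":{"increments":{"type":"array"},"grip_force":{"type":"number"}},"required":["increments"]}

```bash
mkdir -p pics; ls; python3 - <<'E'
from rig import manip, vision
import cv2
for n in ["top","side","wrist"]:
    p=vision.camera_params(n); print(n,p)
    cv2.imwrite(f"pics/a_{n}.png",vision.get_image(n)[:,:,::-1])
print(manip.get_state())
E
```

```text
pics
top {'vfov': 54.16284451119878, 'cx': 286.6823045022352, 'cy': 212.24034615948287, 'R': array([[ 0.02126782, -0.9994239 ,  0.02644881],
       [-0.99836706, -0.02263336, -0.05244948],
       [ 0.05301789, -0.02529013, -0.99827327]]), 't': array([0.01688498, 0.49235956, 0.8918636 ])}
side {'vfov': 55.69891867564093, 'cx': 278.3788189339123, 'cy': 213.21847339161036, 'R': array([[-0.72512118, -0.68860302,  0.00501608],
       [-0.44791636,  0.46611262, -0.76296131],
       [ 0.5230394 , -0.55548619, -0.64642469]]), 't': array([0.38855805, 0.24873741, 0.54357811])}
wrist {'vfov': 61.46045228236056, 'cx': 280.2016786942235, 'cy': 216.81498992948096, 'R': array([[ 0.23032527, -0.97311167, -0.00198591],
       [-0.93078934, -0.22090242,  0.29126159],
       [-0.28386875, -0.06523644, -0.95664139]]), 't': array([-0.57355709, -0.03680621,  0.37953329])}
{'clock': 0.15, 'qpos': array([-1.45800128e+00,  2.76443727e-01,  1.50581362e+00, -1.55360241e-05,
        1.36074174e+00, -1.20988508e-01]), 'qd': array([ 0.00086197, -0.00228793, -0.00333084,  0.00100468, -0.00306137,
       -0.00014974]), 'effort': array([ 1.61218137e-03, -4.17142224e+01, -2.46032524e+01, -3.32098562e-04,
        7.61769450e-03, -2.06517103e-05]), 'position': array([ 0.13318529, -0.5592047 ,  0.40405314]), 'ee_rot': array([ 0.55525069, -0.55455216,  0.43862805, -0.4379201 ]), 'contact_force': array([-0.49709725, -0.54771338,  0.14603826]), 'moment': array([-0.02315861,  0.00876103,  0.01991393]), 'width': 0.08545017789209997}
```

View pics/a_top.png

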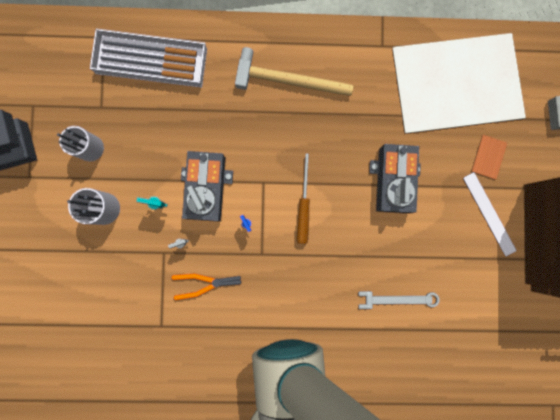

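View pics/a_side.png

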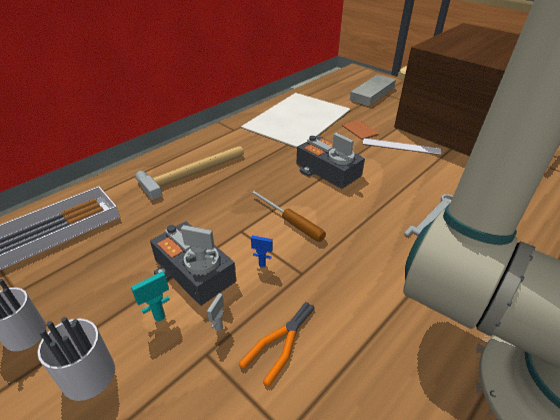

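View pics/a_wrist.png

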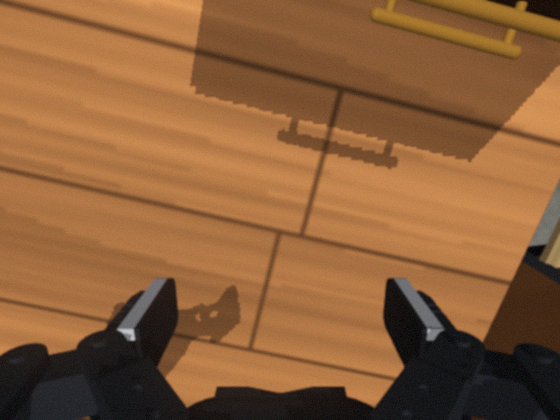

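```bash
python3 - <<'E'
import cv2,numpy as np
t=cv2.imread("pics/a_top.png");s=cv2.imread("pics/a_side.png")
r=lambda a:cv2.resize(a,(400,300),interpolation=cv2.INTER_CUBIC)
o=np.vstack([np.hstack([r(t[145:235,145:265]),r(t[135:225,340:460])]),np.hstack([r(s[210:345,120:300]),r(s[120:195,280:380])])])
cv2.imwrite("pics/b.png",o)
E
```

```text
(no output)
```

View pics/b.png

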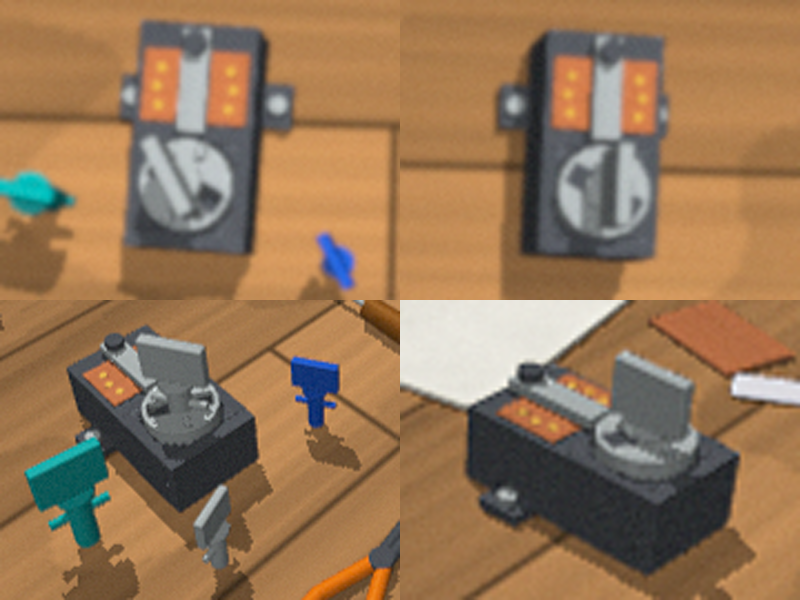

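```bash
cat > h.py <<'E'
import numpy as np,cv2
from rig import manip,vision
def ray(n,uv,z,p=None):
    p=p or vision.camera_params(n); f=210/np.tan(np.radians(p['vfov']/2))
    d=p['R'].T@np.array([(uv[0]-p['cx'])/f,(uv[1]-p['cy'])/f,1]); c=-p['R'].T@p['t']
    return c+d*(z-c[2])/d[2]
def proj(n,X,p=None):
    p=p or vision.camera_params(n); f=210/np.tan(np.radians(p['vfov']/2))
    c=p['R']@np.asarray(X)+p['t']; return c[:2]/c[2]*f+[p['cx'],p['cy']]
E
python3 - <<'E'
from h import *
T=lambda x,y:(145+x/3.3333,145+y/3.3333)
S=lambda x,y:(120+x/400*180,210+(y-300)/300*135)
b=ray("top",T(185,185),.06);h=ray("top",T(195,40),.0665);w1=ray("top",T(150,143),.1215);w2=ray("top",T(188,215),.1215)
print(b,h,w1,w2,(w1+w2)/2,np.hypot(*(w1-w2)[:2]),np.hypot(*(h-b)[:2]))
d=h-b;e=w1-w2;print(np.arctan2(d[1],d[0]),np.arctan2(e[1],e[0]))
print("side",ray("side",S(183,412),.06),ray("side",S(115,341),.0665), ray("side",S(139,338),.1215),ray("side",S(207,350),.1215))
E
```

```text
[0.50972728 0.20857591 0.06      ] [0.59984271 0.20410211 0.0665    ] [0.52891469 0.21817225 0.1215    ] [0.48765111 0.19493464 0.1215    ] [0.5082829  0.20655345 0.1215    ] 0.047356833276244674 0.09022641361424527
-0.04960438693345703 0.5128834098786765
side [0.50404673 0.21431654 0.06      ] [0.59789779 0.20717096 0.0665    ] [0.53148203 0.22238724 0.1215    ] [0.4875247  0.19726218 0.1215    ]
```

```bash
cat >> h.py <<'E'
from scipy.spatial.transform import Rotation as Ro
def st(verbose=1):
    s=manip.get_state();w=s['ee_rot'];R=Ro.from_quat([w[1],w[2],w[3],w[0]]).as_matrix()
    g=s['position']+.155*R[:,1]
    if verbose: print('t',round(s['clock'],2),'tcp',s['position'].round(4),'grasp',g.round(4),'F',s['contact_force'].round(1),'w',round(s['width'],4),'M',s['moment'].round(2));print(R.round(3),'xang',np.arctan2(R[1,0],R[0,0]).round(4),'j',s['qpos'].round(2))
    return s,R,g
def to(gt,xang):
    """deltas in tool axes for grasp point gt (world), x angle; assumes tool down after"""
    s,R,g=st()
    z=np.array([np.cos(xang+np.pi/2),np.sin(xang+np.pi/2),0])
    x=np.array([np.cos(xang),np.sin(xang),0]);y=np.array([0,0,-1.]);z=np.cross(x,y)
    Rt=np.c_[x,y,z]; rv=Ro.from_matrix(R.T@Rt).as_rotvec()
    print('rotvec',rv.round(4)); tc=np.asarray(gt)-.155*y
    print('shift cm before-rot axes',(R.T@(tc-s['position'])*100).round(2),'after-rot axes',(Rt.T@(tc-s['position'])*100).round(2))
E
python3 - <<'E'
from h import *
st()
p=vision.camera_params("wrist");print('cam',-p['R'].T@p['t'])
E
```

```text
t 0.15 tcp [ 0.1332 -0.5592  0.4041] grasp [ 0.1332 -0.559   0.2491] F [-0.5 -0.5  0.1] w 0.0855 M [-0.02  0.01  0.02]
[[ 0.232 -0.     0.973]
 [-0.973  0.001  0.232]
 [-0.001 -1.     0.   ]] xang -1.337 j [-1.46  0.28  1.51 -0.    1.36 -0.12]
cam [ 0.20558859 -0.54155093  0.37277025]
```

Emit:
arm_command(increments=[0,0,0,-4.12,0,3.41,0,0,0,0,-4.12,0,3.41,0,0,0,0,-4.12,0,3.41,0,0,0,0,-4.12,0,3.41,0,0,0,0,-4.12,0,3.41,0,0,0,0,-4.12,0,3.41,0,0,0,0,-4.12,0,3.41,0,0,0,0,-4.12,0,3.41,0], grip_force=40)

```text
clock: 1.15
position: [0.3225, -0.1739, 0.4047]
ee_rot: [0.555, -0.555, 0.438, -0.439]
contact_force: [1.3, 0.1, 0.2]
width: 0.0854
```

Emit:
arm_command(increments=[0,0,0,-4.12,0,3.41,0,0,0,0,-4.12,0,3.41,0,0,0,0,-4.12,0,3.41,0,0,0,0,-4.12,0,3.41,0,0,0,0,-4.12,0,3.41,0,0,0,0,-4.12,0,3.41,0,0,0,0,-4.12,0,3.41,0,0,0,0,-4.12,0,3.41,0])

```text
clock: 2.15
position: [0.5117, 0.2101, 0.4044]
ee_rot: [-0.555, 0.555, -0.438, 0.438]
contact_force: [0.8, -0.2, -0.1]
width: 0.0854
```

Emit:
arm_command(increments=[0,-0.14,0,0,0,0,0.3,0,-0.14,0,0,0,0,0.3,0,0,0,0,0,0,0.3])

```text
clock: 2.52
position: [0.5112, 0.2085, 0.4042]
ee_rot: [-0.61, 0.611, -0.357, 0.357]
contact_force: [0.0, 0.0, -0.2]
width: 0.0599
```

```bash
python3 - <<'E'
from h import *
to([.509,.208,.25],-1.06)
import pickle
p=vision.camera_params("wrist");im=vision.get_image("wrist");pickle.dump(p,open("pw1.pkl","wb"))
cv2.imwrite("pics/w1.png",im[:,:,::-1]);print(proj("wrist",[.51,.208,.06],p))
E
```

```text
t 2.52 tcp [0.5112 0.2085 0.4042] grasp [0.511  0.2084 0.2492] F [ 0.   0.  -0.2] w 0.0599 M [-0.    0.01  0.01]
[[ 0.49  -0.001  0.871]
 [-0.871 -0.     0.49 ]
 [-0.    -1.    -0.001]] xang -1.0582 j [ 0.26  0.24  1.55 -0.    1.35  1.32]
rotvec [ 0.001   0.0018 -0.0002]
shift cm before-rot axes [-0.06 -0.08 -0.21] after-rot axes [-0.06 -0.08 -0.21]
[280.65020193 196.03191552]
```

View pics/w1.png

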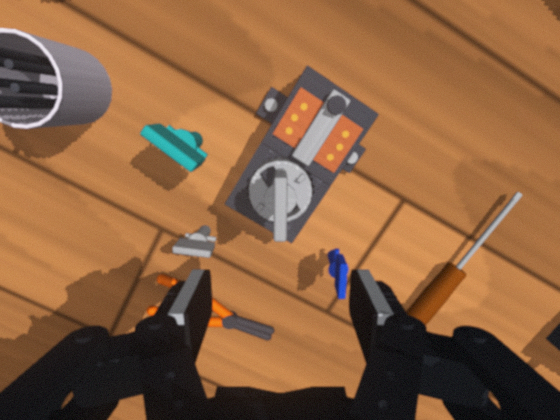

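```bash
python3 - <<'E'
from h import *
im=cv2.imread("pics/w1.png")[145:265,210:370]
cv2.imwrite("pics/w1c.png",cv2.resize(im,(800,600),interpolation=cv2.INTER_CUBIC))
E
```

```text
(no output)
```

View pics/w1c.png

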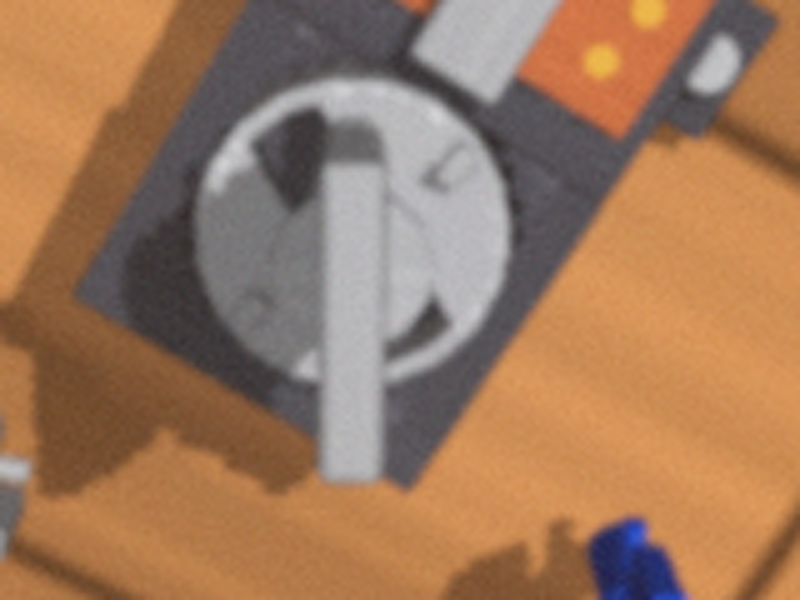

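```bash
python3 - <<'E'
from h import *
import pickle
p=pickle.load(open("pw1.pkl","rb"))
W=lambda x,y,z:ray("wrist",(210+x/5,145+y/5),z,p)
b=W(353,230,.06);h=ray("wrist",(337,102),.0665,p)
print('bush',b,'bolt',h,np.hypot(*(h-b)[:2]),'yaw',np.arctan2(*(h-b)[1::-1]))
w1=W(355,160,.1215);w2=W(352,483,.1215);print('wing',w1,w2,(w1+w2)/2,np.arctan2(*(w1-w2)[1::-1]),np.hypot(*(w1-w2)[:2]))
for q in [W(252,152,.06)-b,b-W(447,325,.06)]:print(np.hypot(*q[:2]),np.arctan2(q[1],q[0]),np.arctan2(q[1],q[0])-np.arcsin(.0075/np.hypot(*q[:2])))
# bar direction
a=ray("wrist",(210+455/5,145+78/5),.0595,p);print('bar yaw',np.arctan2(*(h-a)[1::-1]))
E
```

```text
bush [0.51406046 0.21033167 0.06      ] bolt [0.60358632 0.20724037 0.0665    ] 0.08957921486506959 yaw -0.034515896842133485
wing [0.53536757 0.22198795 0.1215    ] [0.49185693 0.1980681  0.1215    ] [0.51361225 0.21002803 0.1215    ] 0.5026491153095785 0.0496521386755108
0.023017146659661744 1.413653632607806 1.0817492804228126
0.024894485983623225 1.2802603543888833 0.9742344898516957
bar yaw -0.013405280109766542
```

Emit:
arm_command(increments=[0,0.01,0,0,3,0.17,0.3,0,0,0,0,4,0.17,0.3,0,0,0,0,4,0,0.4,0,0,0,0,2,0,0.5,0,0,0,0,1.3,0,0.6,0,0,0,0,0,0,0.6])

```text
clock: 3.32
position: [0.5141, 0.2097, 0.2612]
ee_rot: [-0.608, 0.609, -0.36, 0.36]
contact_force: [-0.2, 0.1, 1.0]
width: 0.0341
```

```bash
python3 - <<'E'
from h import *
to([.514,.210,.106],-1.068)
import pickle
p=vision.camera_params("wrist");im=vision.get_image("wrist");pickle.dump(p,open("pw2.pkl","wb"))
cv2.imwrite("pics/w2.png",im[:,:,::-1])
E
```

```text
t 3.33 tcp [0.5141 0.2097 0.2612] grasp [0.5139 0.2097 0.1062] F [-0.2  0.1  1. ] w 0.0341 M [-0.06  0.04 -0.02]
[[ 0.482 -0.001  0.876]
 [-0.876 -0.     0.482]
 [-0.    -1.    -0.001]] xang -1.0681 j [ 0.26  0.36  1.76 -0.    1.02  1.33]
rotvec [ 0.0013 -0.0001 -0.0003]
shift cm before-rot axes [-0.03  0.02  0.  ] after-rot axes [-0.03  0.02  0.  ]
```

View pics/w2.png

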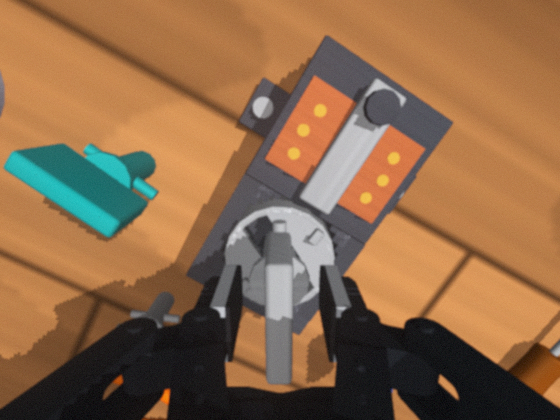

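Emit:
arm_command(increments=[0,0,0,0,0,0,1,0,0,0,0,0,0,1,0,0,0,0,0,0,1,0,0,0,0,0,0,1], grip_force=40)

```text
clock: 3.88
position: [0.5147, 0.21, 0.2627]
ee_rot: [0.609, -0.608, 0.359, -0.36]
contact_force: [0.3, -0.4, 5.6]
width: 0.0096
```

```bash
python3 - <<'E'
from h import *
st()
E
```

```text
t 3.88 tcp [0.5147 0.21   0.2627] grasp [0.5151 0.2101 0.1078] F [ 0.3 -0.4  5.6] w 0.0096 M [-0.04  0.08  0.06]
[[ 0.483  0.002  0.876]
 [-0.876  0.     0.483]
 [ 0.001 -1.     0.002]] xang -1.067 j [ 0.26  0.36  1.76 -0.    1.02  1.33]
```

Emit:
arm_command(increments=[0,-0.1,0,0,0,0,1,0,-0.12,0,0,0,0,1,0,-0.12,0,0,0,0,1,0,-0.1,0,0,0,0,1,0,0,0,0,0,0,1])

```text
clock: 4.5
position: [0.5139, 0.2102, 0.2612]
ee_rot: [0.673, -0.672, 0.219, -0.218]
contact_force: [0.1, 2.1, -2.0]
width: 0.0099
```

```bash
python3 - <<'E'
from h import *
st()
E
```

```text
t 4.5 tcp [0.5139 0.2102 0.2612] grasp [0.5137 0.2103 0.1062] F [ 0.1  2.1 -2. ] w 0.0099 M [0.43 0.07 0.03]
[[ 0.809 -0.001  0.588]
 [-0.588  0.001  0.809]
 [-0.001 -1.    -0.   ]] xang -0.6285 j [0.26 0.36 1.76 0.   1.02 0.89]
```

Emit:
arm_command(increments=[0,-0.04,0,0,0.1,0,1,0,-0.04,0,0,0.1,0,1,0,0,0,0,0.1,0,1,0,0,0,0,0,0,1])

```text
clock: 5.0
position: [0.5142, 0.2102, 0.2585]
ee_rot: [0.681, -0.68, 0.192, -0.191]
contact_force: [-0.7, 3.4, -0.7]
width: 0.0098
```

```bash
python3 - <<'E'
from h import *
st()
E
```

```text
t 5.0 tcp [0.5142 0.2102 0.2585] grasp [0.5141 0.2104 0.1035] F [-0.7  3.4 -0.7] w 0.0098 M [0.63 0.05 0.02]
[[ 0.853 -0.     0.521]
 [-0.521  0.001  0.853]
 [-0.001 -1.     0.001]] xang -0.5486 j [0.26 0.37 1.76 0.   1.01 0.81]
```

Emit:
arm_command(increments=[0,0,0,0,0.2,0,1,0,0,0,0,0.2,0,1,0,0,0,0,0.2,0,1,0,0,0,0,0,0,1])

```text
clock: 5.5
position: [0.5143, 0.2102, 0.2526]
ee_rot: [0.681, -0.681, 0.191, -0.191]
contact_force: [0.2, 6.0, 0.2]
width: 0.0093
```

```bash
python3 - <<'E'
from h import *
st()
im=vision.get_image("side");cv2.imwrite("pics/s3.png",cv2.resize(im[200:320,120:280,::-1],(800,600),interpolation=cv2.INTER_CUBIC))
E
```

```text
t 5.5 tcp [0.5143 0.2102 0.2526] grasp [0.5144 0.2103 0.0976] F [0.2 6.  0.2] w 0.0093 M [ 1.07 -0.06  0.03]
[[ 0.854  0.     0.52 ]
 [-0.52   0.001  0.854]
 [-0.    -1.     0.001]] xang -0.5473 j [0.26 0.37 1.77 0.   1.   0.81]
```

View pics/s3.png

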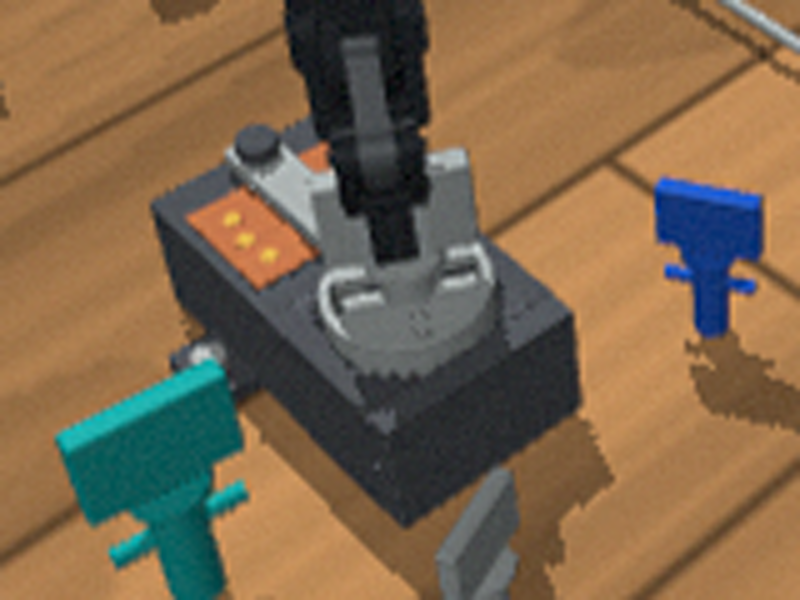

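Emit:
arm_command(increments=[0,0,0,0,0,0,0.75,0,0,0,0,0,0,0.75,0,0,0,0,0.3,0,0.75,0,0,0,0,0.2,0,0.75,0,0,0,0,0,0,0.75])

```text
clock: 6.18
position: [0.5141, 0.2098, 0.2474]
ee_rot: [-0.681, 0.681, -0.191, 0.191]
contact_force: [0.4, 0.2, 1.1]
width: 0.0216
```

```bash
python3 - <<'E'
from h import *
import pickle
st()
p=vision.camera_params("wrist");pickle.dump(p,open("pw4.pkl","wb"))
im=vision.get_image("wrist");cv2.imwrite("pics/w4.png",im[:,:,::-1])
im=vision.get_image("side");cv2.imwrite("pics/s4.png",cv2.resize(im[200:320,120:280,::-1],(800,600),interpolation=cv2.INTER_CUBIC))
E
```

```text
t 6.17 tcp [0.5141 0.2098 0.2474] grasp [0.514  0.2097 0.0924] F [0.4 0.2 1.1] w 0.0216 M [-0.01 -0.   -0.02]
[[ 0.854 -0.001  0.52 ]
 [-0.52  -0.     0.854]
 [-0.    -1.    -0.001]] xang -0.547 j [ 0.26  0.38  1.78 -0.    0.99  0.81]
```

View pics/w4.png

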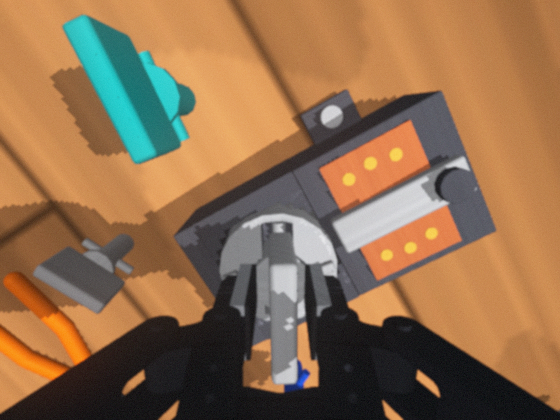

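View pics/s4.png

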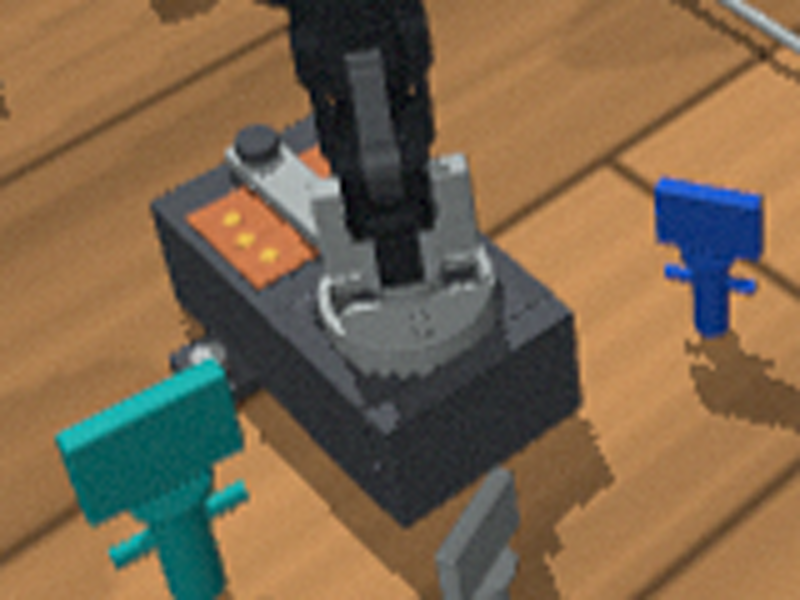

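```bash
python3 - <<'E'
from h import *
import pickle
p=pickle.load(open("pw4.pkl","rb"))
for oz in (.0495,.052,.0545):
  for a in (1.023,):
    u=np.array([np.cos(a),np.sin(a)])
    n=np.array([-u[1],u[0]])
    for e in (-1,1):
      X=np.r_[np.array([.514,.210])+e*.025*u,oz+.058]
      q=proj("side",X); print(oz,e,'side crop',((q-[120,200])*5).round(),'wrist',proj("wrist",X,p).round())
E
```

```text
0.0495 -1 side crop [464. 161.] wrist [280. 386.]
0.0495 1 side crop [304. 189.] wrist [280. 264.]
0.052 -1 side crop [463. 156.] wrist [280. 391.]
0.052 1 side crop [303. 183.] wrist [280. 267.]
0.0545 -1 side crop [463. 150.] wrist [280. 396.]
0.0545 1 side crop [302. 178.] wrist [280. 270.]
```

Emit:
arm_command(increments=[0,0,0,0,0,0,1,0,0,0,0,0,0,1,0,0,0,0,0,0,1,0,0.08,0,0,0.03,0,1,0,0.12,0,0,0.05,0,1,0,0.12,0,0,0.05,0,1,0,0,0,0,0,0,1])

```text
clock: 7.15
position: [0.5143, 0.2103, 0.247]
ee_rot: [0.642, -0.641, 0.297, -0.297]
contact_force: [-0.8, 2.3, 5.3]
width: 0.0095
```

```bash
python3 - <<'E'
from h import *
st()
E
```

```text
t 7.15 tcp [0.5143 0.2103 0.247 ] grasp [0.5145 0.2105 0.092 ] F [-0.8  2.3  5.3] w 0.0095 M [ 0.32  0.2  -0.11]
[[ 0.648  0.001  0.762]
 [-0.762  0.001  0.648]
 [-0.    -1.     0.001]] xang -0.8663 j [0.26 0.38 1.78 0.   0.98 1.13]
```

Emit:
arm_command(increments=[0,0.12,0,0,0.05,0,1,0,0.12,0,0,0.06,0,1,0,0.12,0,0,0.06,0,1,0,0.12,0,0,0.06,0,1,0,0.1,0,0,0.06,0,1,0,0,0,0,0,0,1])

```text
clock: 7.9
position: [0.5143, 0.2098, 0.2433]
ee_rot: [-0.53, 0.531, -0.467, 0.467]
contact_force: [1.1, -0.4, -0.5]
width: 0.0093
```

```bash
python3 - <<'E'
from h import *
st()
im=vision.get_image("side");cv2.imwrite("pics/s5.png",cv2.resize(im[200:320,120:280,::-1],(800,600),interpolation=cv2.INTER_CUBIC))
E
```

```text
t 7.9 tcp [0.5143 0.2098 0.2433] grasp [0.5143 0.2097 0.0883] F [ 1.1 -0.4 -0.5] w 0.0093 M [-0.   -0.08 -0.05]
[[ 0.126 -0.     0.992]
 [-0.992 -0.     0.126]
 [ 0.    -1.    -0.   ]] xang -1.4442 j [ 0.26  0.38  1.78 -0.    0.98  1.71]
```

View pics/s5.png

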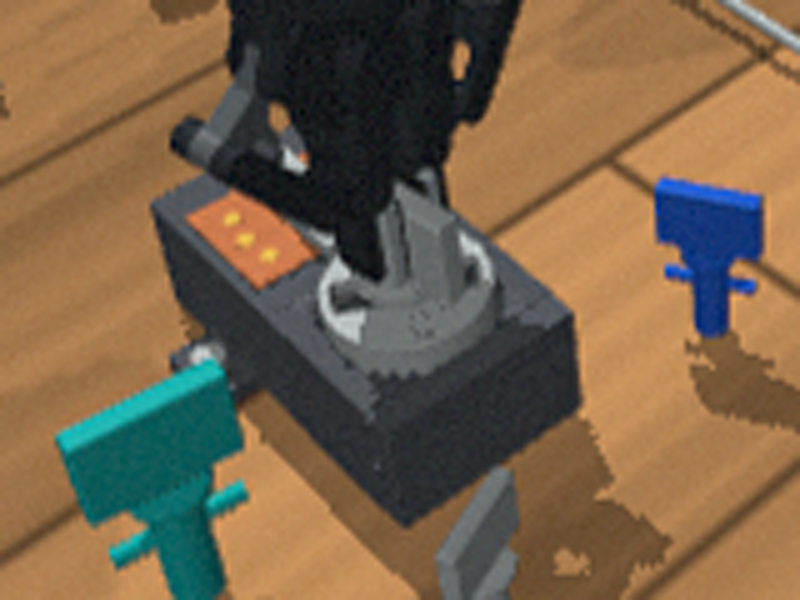

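Emit:
arm_command(increments=[0,0.08,0,0,0.06,0,1,0,0.06,0,0,0.06,0,1,0,0.05,0,0,0.04,0,1,0,0,0,0,0,0,1])

```text
clock: 8.45
position: [0.5142, 0.2098, 0.2427]
ee_rot: [-0.484, 0.484, -0.515, 0.516]
contact_force: [-1.0, -1.3, 5.7]
width: 0.0097
```

```bash
python3 - <<'E'
from h import *
st()
E
```

```text
t 8.45 tcp [0.5142 0.2098 0.2427] grasp [0.5143 0.2097 0.0877] F [-1.  -1.3  5.7] w 0.0097 M [-0.17  0.18  0.01]
[[-0.063  0.001  0.998]
 [-0.998 -0.001 -0.063]
 [ 0.    -1.     0.001]] xang -1.6342 j [ 0.26  0.39  1.78 -0.    0.97  1.9 ]
```

Emit:
arm_command(increments=[0,0.04,0,0,0,0,1,0,0.03,0,0,0,0,1,0,0,0,0,0,0,1])

```text
clock: 8.82
position: [0.5141, 0.2097, 0.2427]
ee_rot: [-0.466, 0.467, -0.531, 0.532]
contact_force: [-1.4, -0.7, 5.9]
width: 0.0093
```

```bash
python3 - <<'E'
from h import *
st()
E
```

```text
t 8.82 tcp [0.5141 0.2097 0.2427] grasp [0.5142 0.2095 0.0877] F [-1.4 -0.7  5.9] w 0.0093 M [-0.1   0.33  0.8 ]
[[-0.13   0.001  0.992]
 [-0.992 -0.002 -0.13 ]
 [ 0.001 -1.     0.001]] xang -1.701 j [ 0.26  0.39  1.78 -0.    0.97  1.96]
```

Emit:
arm_command(increments=[0,0,0,0,0,0,0.7,0,0,0,0,0,0,0.5,0,0,0,0,0,0,0.5,0,0,0,0,-3,0,0.5,0,0,0,0,-5,0,0.5,0,0,0,0,-5,0,0.3,0,0,0,0,0,0,0.3])

```text
clock: 9.7
position: [0.5154, 0.2103, 0.3762]
ee_rot: [-0.468, 0.462, -0.531, 0.534]
contact_force: [0.5, 0.3, -0.5]
width: 0.0599
```

```bash
python3 - <<'E'
from h import *
import pickle
st()
p=vision.camera_params("wrist");pickle.dump(p,open("pw6.pkl","wb"))
im=vision.get_image("wrist")
print(proj("wrist",[.514,.21,.06],p))
a=cv2.resize(im[120:270,180:380,::-1],(800,600),interpolation=cv2.INTER_CUBIC);cv2.imwrite("pics/w6.png",a)
im=vision.get_image("side");cv2.imwrite("pics/s6.png",cv2.resize(im[200:320,120:280,::-1],(800,600),interpolation=cv2.INTER_CUBIC))
for oz in (.0445,.0495):
  for e in (-1,1):
    X=np.r_[np.array([.514,.210])+e*.025*np.array([1,-.04]),oz+.058]
    print(oz,e,((proj("side",X)-[120,200])*5).round(),((proj("wrist",X,p)-[180,120])*4).round())
E
```

```text
t 9.7 tcp [0.5154 0.2103 0.3762] grasp [0.5168 0.2106 0.2212] F [ 0.5  0.3 -0.5] w 0.0599 M [-0.   -0.02  0.01]
[[-0.136  0.009  0.991]
 [-0.991  0.002 -0.136]
 [-0.004 -1.     0.009]] xang -1.7067 j [ 0.26  0.26  1.6  -0.    1.27  1.97]
[282.8761298  207.27772646]
0.0445 -1 [434. 227.] [425. 538.]
0.0445 1 [342. 148.] [399. 274.]
0.0495 -1 [433. 215.] [426. 549.]
0.0495 1 [340. 137.] [399. 280.]
```

View pics/w6.png

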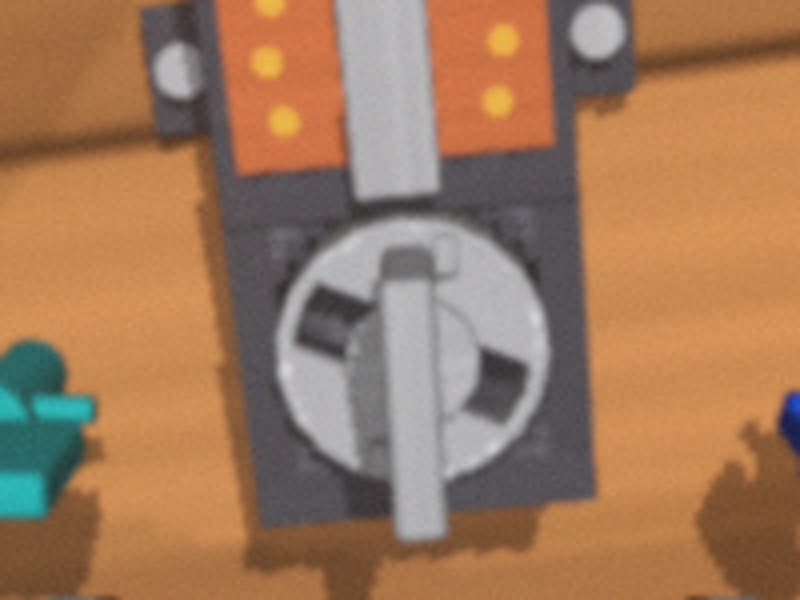

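View pics/s6.png

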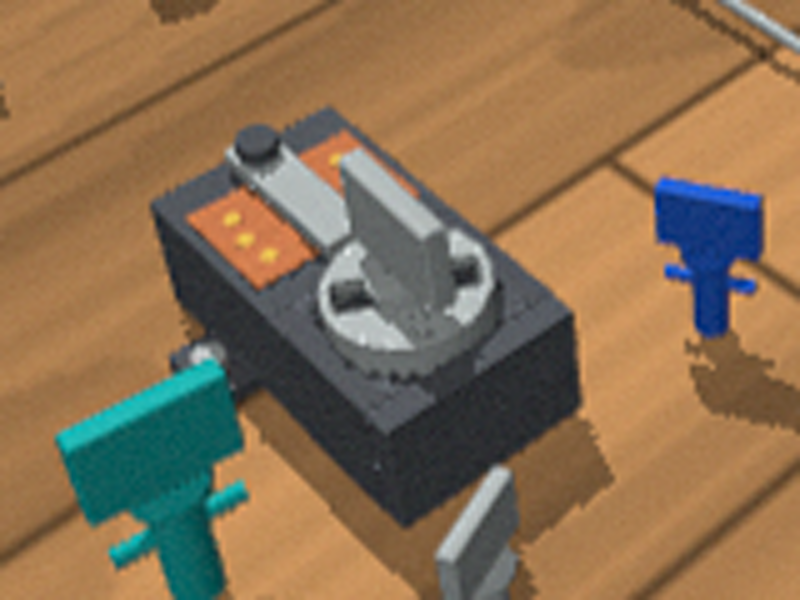

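```bash
python3 - <<'E'
from h import *
from rig import ticket
p=pw=__import__('pickle').load(open("pw6.pkl","rb"))
W=lambda x,y,z:ray("wrist",(180+x/4,120+y/4),z,p)
d=W(410,278,.1025)-W(422,540,.1025);print('wing',np.arctan2(d[1],d[0]),np.hypot(*d[:2]))
d=W(390,0,.0595)-W(398,195,.0595);print('bar',np.arctan2(d[1],d[0]))
print(ticket.sign_off())
E
```

```text
wing -0.09054749336505935 0.04953651356481338
bar -0.09694164782600376
the job is handed in; nothing more can be done
None
```

The high-standing screw, the larger grey one in the left block, is now fully home and released, and I've handed the job in. I turned it anticlockwise until its pin was over the slot and let it drop in. Then I gripped it again and ran it clockwise until I felt the stop, at about 0.8 N m.

- **Alignment:** in the last wrist picture the wing measures -0.091 rad and the clamp bar -0.097 rad, so they agree to about 0.01 rad. Earlier readings of the block's direction were -0.01 to -0.05 rad, so the true gap could be up to about 0.08 rad. That is still well within the 0.2 rad allowed.
- **Depth:** the wing's top edge measures 49.5 mm long when I assume the home height, against 50 mm in the description. Its ends in the wrist and side pictures are within a few pixels of where they should be at home.
- **Drop into the slot:** before the clockwise turn, the wrist picture matched the 14 mm sink.
- **Clearance:** the gripper is open and well clear above the screw.
- **Other screw:** the arm passed over that side at height on its first move and never went down near it. I did not take a closing picture of it.

The job took about 10 s of the 35 s allowed.

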